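# Set the lot number and stamp a tip box

## Task

Set the lot marker's number drum so that 4 stands centred in its window, and push the pipette-tip box between the guide rails until it is fully home against the stop. Only then press the stamp plunger down until its foot bears on the box lid, and let it spring back up; the box stays home and the 4 stays in the window. Leave the things standing around where they are.

Things in the scene. Friction and masses are not known exactly. Their poses are not given: they have to be found in the camera images.
- marker: bench lot marker, grey metal, fixed. Origin on the bench, under the centre of the box at home; x = the way the box is pushed in (within 0.2 rad of world x), y left, z up. Stop: block 40 mm high, face at x = +60 mm. The column behind it has an arm (x = +8 to +104 mm, 36 mm wide, underside 98 mm up) with the stamp. Right of the rails (y = -64 to -109) the counter hood, top 133 mm up
- home (a point): point fixed to the marker at its origin (bench level): the tip box's origin lies here when it is fully home. Axes as the marker's
- rail_mouth (a point): bench-level point midway in the open mouth of the two aluminium guide rails, at marker x = -53 mm. The rails are 22 mm high; their inner faces are parallel and 90 mm apart from x = -10 to +60 mm, and flare out to about 113 mm apart at the mouth
- window (a point): centre of the number window, in the hood's upper front, 114 mm above the bench; it faces the robot and up at 45 degrees and shows some 38 mm of the drum's circumference, 37 mm wide
- number_wheel (a joint): turn of the number drum (rad): no end stop, no clicks, stays where left (friction, about 3 N at the teeth). Drum radius 40 mm, axis along marker y, 85 mm up at marker x = 0; digits 1 to 6, 24 mm tall, 60 degrees apart. At 0 it shows 1, +pi/3 2, +2pi/3 3, +pi or -pi 4, -2pi/3 5, -pi/3 6. Grows when the star wheel's top goes away from the robot (+x)
- star_centre (a point): centre of the black star wheel that turns the drum, on its axis outside the hood's right side (marker 0, -140, 85 mm). Hub radius 30 mm; six straight radial teeth, 8 mm thick, 30 mm wide along the axis, reach 62 mm from the axis; one points straight up whenever a digit is centred. Push teeth from above, either way. Hood side: 30 mm to the left, radius 48 mm
- number_four (a point): centre of the digit 4 on the drum's surface; it turns with the drum and meets window when 4 is centred
- plunger: spring-loaded stamp plunger, moves straight down by at most 14 mm. Origin at the centre of the underside of its round rubber foot (28 mm across), 84 mm above the bench when up; the foot meets the 74 mm high lid of a box at home after 10 mm. The spring lifts it: about 1 N to start, 4 N at the lid
- plunger_top (a point): centre of the top of the plunger's round black cap (42 mm across), 184 mm above the bench when up, at marker x = +28 mm, y = 0
- tip_box: pipette-tip box with closed clear lid, blue base, 0.16 kg, 82 x 120 x 74 mm high; origin at the centre of its underside, its own y along the 120 mm, its x across. It stands on the bench in the mouth of the rails, 85 to 105 mm short of home and slightly askew; its near face is 60 mm from its origin. It slides easily when pushed
- petri: bystander: round petri dish, 59 mm across, 15 mm high; origin under its centre
- label_roll: bystander: upright roll of labels, 52 mm across, 50 mm high; origin under its centre. Farther left (world y over 0.40, x 0.33 to 0.78) stands a tall incubator with a tablet at its near right corner (y over 0.27, x under 0.42): keep the arm clear of both
- tall_bottle: bystander: culture bottle, 37 mm across, 118 mm high; origin under its centre

How it is judged:
On the way, in this order (a step that is already met when the one before it is completed fails the run):
1. 4 is centred in the window and the tip box is fully home (distance between number_four and window below 0.006 m and x of tip_box in the frame of home above -0.004 m and horizontal distance between tip_box and home below 0.008 m and angle between tip_box's own z axis and vertical below 0.05 rad), for 0.2 s.
2. the stamp foot is pressed on the lid of the box at home, with 4 in the window (all of step 1 and contact force between plunger and tip_box above 1 N and height (world z) of plunger below 0.077 m), for 0.05 s.
At the end, for the whole second after the job is handed in: 4 centred in the window within 6 mm (about 8 degrees); tip box upright and within 4 mm of the stop, between the rails; plunger sprung back up (under 2 mm of travel); all at rest (all of step 1 and height (world z) of plunger above 0.082 m and linear speed of tip_box below 0.01 m/s and velocity of joint number_wheel between -0.05 and 0.05 rad/s); the robot touches nothing.
It fails at once if the box is stamped while 4 is not in the window (contact force between plunger and tip_box above 1 N and not (distance between number_four and window below 0.006 m)).
It fails at once if the tip box is stamped before it is home (contact force between plunger and tip_box above 1 N and not (x of tip_box in the frame of home above -0.004 m and horizontal distance between tip_box and home below 0.008 m and angle between tip_box's own z axis and vertical below 0.05 rad)).
It fails at once if a bystander is moved by more than 20 mm (distance of any of petri, label_roll, tall_bottle from where it was at the start of the episode above 0.02 m).
It fails at once if the tip box is tipped (angle between tip_box's own z axis and vertical above 0.35 rad).
It also fails if it takes over 66 s, if anything falls off the work surface, if the arm or the gripper's body presses on something with over 40 N, if the wrist force passes 120 N, or if a joint passes its speed limit or range.

## Robot

A 6-joint arm with a two-finger parallel gripper is mounted at the origin on a cart in front of the work surface, level with it; the furniture and walls round the work are solid. World frame = base frame: x ahead of the robot, y to its left, z up, the work surface at z = 0. Lengths are in m, angles in rad, forces in N, time in s.
With the tool pointing down it reaches from about 0.25 to 0.725 m from the base axis. Payload 4 kg.
Tool frame: the origin (TCP) lies on the centre line of the jaws, within the pads' length; the fingertips stand 22 mm ahead of it and the grasp point (between the pads) lies 3 mm ahead of it; z points along the fingers, y is the line along which they close (so a half turn about z gives the same grasp; the last joint's range is limited). The gripper opens to 85 mm and grips with 20 to 120 N. Pads are 22 mm wide; open, the fingers measure 114 mm over their backs; the gripper's body (76 mm by 85 mm) begins 54 mm behind the grasp point. The pads swing forward as they close: fully open they stand 13 mm farther back than shut.
Start: joints at [-1.203, 0.241, 0.005, 1.335, 0, 1.571], TCP at [0.18, -0.467, 0.253] pointing down, gripper open.
Joint ranges: [-2.72, 2.72], [-1.05, 1.87], [-1.09, 1.28], [-1.99, 2.15], [-1.42, 1.44], [-3.14, 3.14]. Speed limits (rad/s): [2.79, 2.79, 3.14, 3.14, 3.14, 3.14].

## Interface

Orientations are given as a unit quaternion [x, y, z, w].
In Python, from workcell import bot gives the robot as it stands.
- The arm moves only by the shell command python3 -m inch 'ROWS'. ROWS is JSON, one flat list of numbers, 7 for each row, row after row: the shift along the world's x, y, z in mm, then the turn, a rotation vector about the world's x, y, z in rad, then the opening in per cent of the stroke, from 0 (shut) to 100 (fully open). A call has 1 to 8 rows; each row is the pose to reach, as a shift and turn from the pose commanded when the call began; what a row does not reach only later rows make up. A row lasts 1/12 s, in which the tool goes at most 41.7 mm and 7.16 degrees, less where a joint would pass 70% of its speed; a pose out of reach is approached as far as the arm can. A call with a gripper value outside its range is refused whole. The fingers move at their own pace and stop on an object; the grip force is fixed at half the most. Time passes only in rows, so rows that repeat a pose let the fingers close. It gives the time, the measured TCP pose, the force, the opening and the grip force at its end, in the units of the state.
- bot.get_obs(): the state, without advancing time (a new reading comes with each control period).
- bot.camera(name): name is "side" or "top"; returns the picture (420x560x3 uint8, blue, green, red); there is no depth.
- bot.camera_info(name): a dict with "intrinsics" (3x3 intrinsics, pixels), "distortion" ([k1, k2, p1, p2, k3] as OpenCV has them; the pictures are not rectified), "camera_from_world" (4x4, takes a point from world to camera coordinates). Camera axes: x right, y down, z forward; pixel columns grow to the right and rows downward; lengths in m; the calibration is good to about 2 mm. A picture is of the moment at which its call begins. camera_info takes no time and is no camera call.
- bot.job_done(): hands the job in; it is judged then, once.
Trained networks look in the newest picture that a camera, given by its name, has taken for a name from the list of things; names that differ only in an ending like _2 or _b are one class to them, and where a whole thing is asked for, a point or a joint stands for the part that bears it (a point fixed in the world has none). Each returns a list of dicts, best first, with "confidence" (0 to 1); they miss things now and then, are a little off and sometimes report something else, mostly with a low value. They report only what shows in the picture. A call takes as long as a camera call.
- bot.silhouettes(camera, target): "mask" (420x560 bool, what is visible of it) and "uv" ([column, row] in pixels, amid what is visible of it).
- bot.spot_point(camera, target): "uv" ([column, row] in pixels: a listed point, or the origin of a listed thing).
The state is a dict: "clock": time; "joint_pos": joint angles; "joint_vel": joint speeds; "tau": joint torques, N m; "eef_pos": TCP position; "tool_rot": TCP orientation; "ft_force": force on the tool from outside, world axes, zero at the start; "ft_torque": the same for the moment, N m; "grip_width": finger opening in m; "grasp_force": force on a finger pad.
Only numpy, scipy, OpenCV 4.12 (cv2) and the standard library are available. Lean on these libraries where they do the work, as an engineer would, in place of code of your own. Each camera call takes 0.05 s, during which the arm holds its last target. There are 200 camera calls.

## Working session

There is one attempt and no reset: what is moved stays moved. The work goes in short steps, Python scripts to look and compute and a shell command to move; the robot and the scene stay as the last step left them, time stands still between calls to the robot, and variables do not carry over. Pictures are saved under pics/ and viewed, at most 10 in all, crops included, and the job is handed in when it is done.

```bash
ls; mkdir -p pics
cat > h.py <<'E'
import numpy as np, cv2
from workcell import bot
def info(c):
    i=bot.camera_info(c); return np.array(i["intrinsics"]),np.array(i["distortion"]),np.array(i["camera_from_world"])
def ray(c,uv):
    K,D,T=info(c); n=cv2.undistortPoints(np.array([[uv]],float),K,D)[0,0]
    R=T[:3,:3]; return -R.T@T[:3,3], R.T@np.array([n[0],n[1],1.])
def atz(c,uv,z):
    o,d=ray(c,uv); return o+d*(z-o[2])/d[2]
def proj(c,P):
    K,D,T=info(c); P=np.atleast_2d(np.array(P,float))
    return cv2.projectPoints(P,cv2.Rodrigues(T[:3,:3])[0],T[:3,3],K,D)[0][:,0]
def tri(obs):
    A=np.zeros((3,3));b=np.zeros(3)
    for c,uv in obs:
        o,d=ray(c,uv); d/=np.linalg.norm(d); M=np.eye(3)-np.outer(d,d); A+=M;b+=M@o
    return np.linalg.solve(A,b)
E
python3 - <<'E'
from h import *
for c in("side","top"): cv2.imwrite(f"pics/{c}0.png",bot.camera(c)); print(c,ray(c,(280,210)))
for t in ["home","rail_mouth","window","star_centre","number_four","plunger","plunger_top","tip_box","petri","label_roll","tall_bottle","marker"]:
    o=[]
    for c in("side","top"):
        r=bot.spot_point(c,t)
        if r: o.append((c,r[0]["uv"])); print(t,c,np.round(r[0]["uv"],1),round(r[0]["confidence"],2),len(r), np.round(atz(c,r[0]["uv"],0),3))
    if len(o)==2: print("   tri",np.round(tri(o),4))
print(bot.get_obs())
E
```

```text
pics
side (array([0.16448084, 0.71416421, 0.91409316]), array([ 0.44881504, -0.5374723 , -0.71393755]))
top (array([0.5348346 , 0.14005766, 1.09752805]), array([ 0.09916903,  0.00559353, -0.99505856]))
home side [307.6 245.7] 0.92 2 [0.611 0.08  0.   ]
rail_mouth side [350.9 192.9] 0.46 1 [ 0.628 -0.139  0.   ]
rail_mouth top [312.7 199.3] 0.68 1 [0.671 0.067 0.   ]
   tri [0.5916 0.0549 0.1864]
window side [339.9 201.9] 0.76 1 [ 0.632 -0.092  0.   ]
window top [345.8 236.2] 0.61 1 [ 0.581 -0.013  0.   ]
   tri [0.5772 0.002  0.1071]
star_centre side [347.9 192.3] 0.57 1 [ 0.636 -0.136  0.   ]
star_centre top [368.5 228.3] 0.71 1 [ 0.601 -0.068  0.   ]
   tri [ 0.5932 -0.0533  0.0869]
number_four side [320. 187.] 0.82 2 [ 0.707 -0.108  0.   ]
number_four top [330.6 150.5] 0.3 1 [ 0.792  0.022 -0.   ]
   tri [0.7055 0.0092 0.1115]
plunger side [297.5 214. ] 0.61 2 [0.694 0.01  0.   ]
plunger top [314.2 205. ] 0.51 1 [0.657 0.063 0.   ]
   tri [0.6491 0.0689 0.0769]
plunger_top side [295.9 181.6] 0.79 1 [ 0.772 -0.086  0.   ]
plunger_top top [314.7 197.7] 0.88 2 [0.675 0.062 0.   ]
   
[... 550 characters left out ...]
]
{'clock': 1.3, 'joint_pos': array([-1.20299568e+00,  2.40621446e-01,  5.01609529e-03,  1.33522084e+00,
       -2.67410952e-05,  1.57081105e+00]), 'joint_vel': array([ 0.00207696,  0.00139349, -0.00021527, -0.00095883,  0.00056607,
       -0.00100366]), 'tau': array([-7.01094741e-04, -3.72215474e+01,  2.52689695e+01,  1.41547884e-03,
        1.30578974e-04,  6.27182786e-06]), 'eef_pos': array([ 0.17977476, -0.4665623 ,  0.2533019 ]), 'tool_rot': array([ 9.83139284e-01,  1.82858273e-01, -1.58758584e-05, -1.22357749e-05]), 'ft_force': array([-0.33438489,  0.0006709 , -0.07206027]), 'ft_torque': array([0.05853937, 0.0076658 , 0.04937114]), 'grasp_force': 0.0, 'grip_width': 0.08529312715411834}
```

Run:
```python
from h import *
s=cv2.imread("pics/side0.png");t=cv2.imread("pics/top0.png")
a=cv2.resize(s[130:330,200:440],None,fx=2.5,fy=2.5,interpolation=cv2.INTER_CUBIC)
b=cv2.resize(t[100:320,230:430],None,fx=2.7,fy=2.7,interpolation=cv2.INTER_CUBIC)
cv2.imwrite("pics/side0c.png",a);cv2.imwrite("pics/top0c.png",b)
```

```text
(no output)
```

View pics/side0c.png

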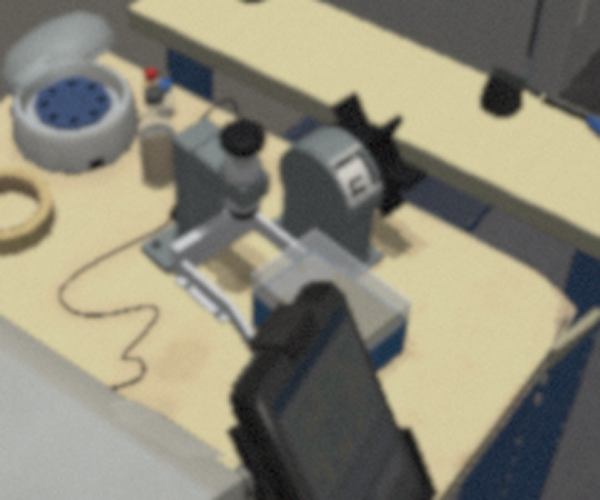

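View pics/top0c.png

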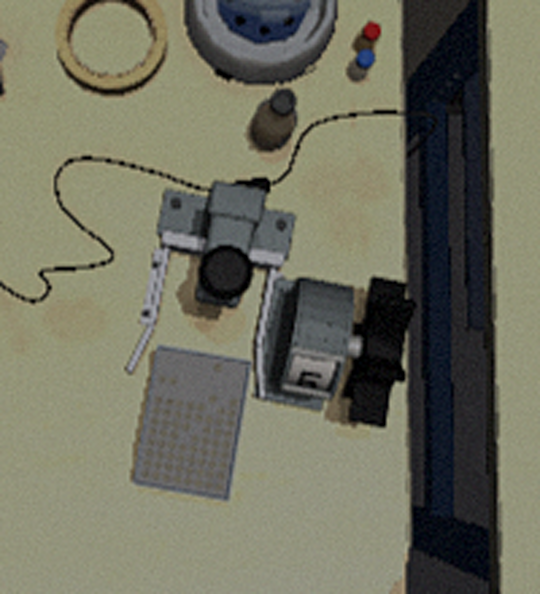

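View pics/top0.png

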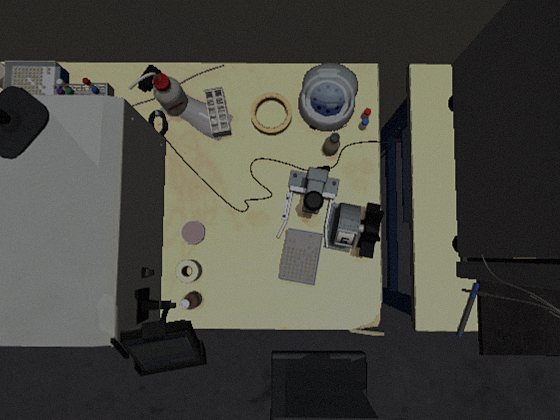

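```bash
cat >> h.py <<'E'
from scipy.optimize import least_squares
FE={"home":(0,0,0),"marker":(0,0,0),"window":(-28.5,-86.5,114),"star_centre":(0,-140,85),"plunger_top":(28,0,184),"plunger":(28,0,84),"rail_mouth":(-53,0,0)}
def M2W(p,P):
    c,s=np.cos(p[2]),np.sin(p[2]); P=np.atleast_2d(np.array(P,float))/1000
    return P@np.array([[c,-s,0],[s,c,0],[0,0,1]]).T+[p[0],p[1],0]
def W2M(p,P):
    c,s=np.cos(p[2]),np.sin(p[2]); return (np.atleast_2d(np.array(P,float))-[p[0],p[1],0])@np.array([[c,-s,0],[s,c,0],[0,0,1]])*1000
def unwrap(p,c,im,ph0=-1.2,ph1=1.2,ys=(-109,-64),k=6):
    # phi from window normal (45deg up toward robot), positive = downwards/near
    ph=np.linspace(ph0,ph1,int((ph1-ph0)*40*k)); y=np.linspace(ys[1],ys[0],int((ys[1]-ys[0])*k))
    PH,Y=np.meshgrid(ph,y,indexing="ij"); a=np.pi/4-PH
    uv=proj(c,M2W(p,np.stack([-40*np.cos(a),Y,85+40*np.sin(a)],-1).reshape(-1,3))).reshape(*PH.shape,2).astype(np.float32)
    return cv2.remap(im,uv[...,0],uv[...,1],cv2.INTER_CUBIC)
E
python3 - <<'E'
from h import *
obs=[]
for n in FE:
    for c in("side","top"):
        if n=="rail_mouth": continue
        for _ in range(2):
            bot.camera(c); r=bot.spot_point(c,n)
            if r and r[0]["confidence"]>.45: obs.append((c,n,r[0]["uv"]))
def f(p): return np.concatenate([(proj(c,M2W(p,FE[n]))[0]-uv) for c,n,uv in obs])
r=least_squares(f,[.618,.0835,-.18],loss="soft_l1"); p=r.x
print(p, "cov",np.linalg.inv(r.jac.T@r.jac).diagonal()**.5)
for (c,n,uv),e in zip(obs,f(p).reshape(-1,2)): print(c,n,np.round(uv,1),np.round(e,1))
np.save("p.npy",p)
s=bot.camera("side");t=bot.camera("top")
A=[cv2.resize(unwrap(p,c,i),(300,576)) for c,i in(("side",s),("top",t))]
im=np.hstack(A); cv2.line(im,(0,288),(599,288),(0,0,255),1); cv2.imwrite("pics/win.png",im)
for c,i in(("side",s),("top",t)):
    m=bot.silhouettes(c,"number_wheel"); print(c,[(x["confidence"],x["mask"].sum(),x["uv"]) for x in m])
E
```

```text
[ 0.61823182  0.08321619 -0.17462213] cov [0.00111884 0.00091996 0.0150937 ]
side home [304.3 244.5] [0.1 0.5]
side home [303.6 246.1] [ 0.8 -1.1]
side marker [303.5 246.8] [ 0.9 -1.8]
side marker [305.1 243.7] [-0.7  1.3]
top marker [306.5 218.5] [-0.6  2.3]
side window [340.8 201.2] [-0.  -0.8]
side window [340.7 199.3] [0.1 1.1]
top window [345.8 236.3] [-0.1  0.6]
side star_centre [347.6 191.3] [-0.9  1.1]
side star_centre [349.2 194.6] [-2.5 -2.2]
top star_centre [368.8 228.7] [0.8 0.4]
top star_centre [367.4 227.3] [2.2 1.8]
side plunger_top [294.7 180.8] [1.9 2.3]
side plunger_top [297.9 182.3] [-1.3  0.8]
top plunger_top [312.  198.6] [1.  1.8]
top plunger_top [310.9 202.7] [ 2.1 -2.3]
side plunger [296.7 215.3] [-0.2 -0.4]
side plunger [299.1 215.2] [-2.6 -0.3]
top plunger [311.4 206.5] [-1.4 -0.7]
top plunger [311.3 207.3] [-1.3 -1.5]
side []
top [(0.66, np.int64(1023), [369.6, 235.7]), (0.56, np.int64(4298), [334.2, 216.9])]
```

View pics/win.png

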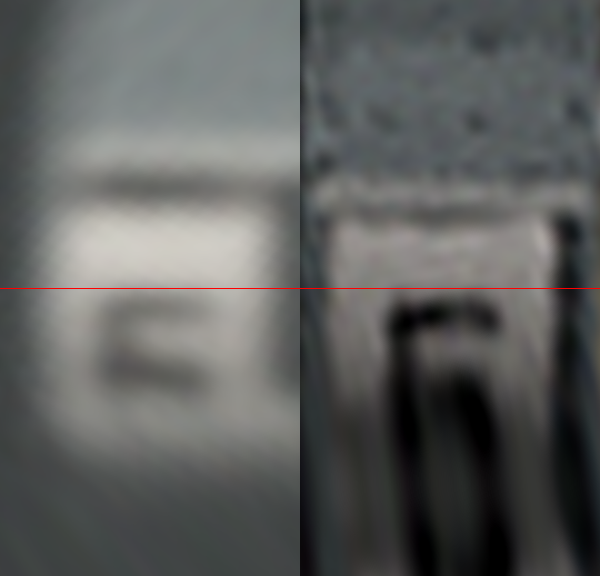

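The window shows the upper part of what looks like a 5, about 0.37 rad below centre (image row 370, centre line at row 288). So 4 needs about -0.68 rad, with the star top coming towards the robot. I'll check this against the star's teeth and compute the targets.

Run:
```python
from h import *
p=np.load("p.npy"); t=cv2.imread("pics/top0.png"); s=cv2.imread("pics/side0.png")
def teeth(th):  # tooth end outlines at outer/inner side
    L=[]
    for k in range(6):
        a=th+k*np.pi/3
        for y in(-125,-155):
            q=[]
            for u,v in((28,-4),(62,-4),(62,4),(28,4)):
                q.append((u*np.sin(a)+v*np.cos(a),y,85+u*np.cos(a)-v*np.sin(a)))
            L.append(q)
    return L
out=[]
for c,im,(r0,r1,c0,c1) in(("side",s,(155,225,315,395)),("top",t,(195,265,340,420))):
    big=cv2.resize(im[r0:r1,c0:c1],None,fx=5,fy=5,interpolation=cv2.INTER_CUBIC); raw=big.copy()
    for q in teeth(-0.37):
        uv=(proj(c,M2W(p,q))-[c0,r0])*5; cv2.polylines(big,[uv.astype(int)],True,(0,255,255),1)
    out.append(np.vstack([raw[:300],big[:300]]))
cv2.imwrite("pics/teeth.png",np.hstack(out)[:600,:800])
for n,q in dict(starA=(58,-137,200),starEnd=(15,-137,120),boxpre=(-190,0,40),boxend=(-71,0,30),plun=(28,0,184)).items(): print(n,np.round(M2W(p,q),4))
b=[("side",(330,265.4)),("top",(302.2,256.4))]; print(W2M(p,tri(b)))
# shelf edge at right, as height-dependent
for z in(0,.1,.2): print(z,atz("top",(411,230),z),atz("top",(411,320),z))
K=t[215:300,270:330]
```

```text
starA [[ 0.6515 -0.0618  0.2   ]]
starEnd [[ 0.6092 -0.0543  0.12  ]]
boxpre [[0.4311 0.1162 0.04  ]]
boxend [[0.5483 0.0956 0.03  ]]
plun [[0.6458 0.0784 0.184 ]]
[[-84.75218645  -5.04482501  -4.47743749]]
0 [ 0.59732764 -0.1709883   0.        ] [ 0.38371574 -0.16606511  0.        ]
0.1 [ 0.59163366 -0.14264771  0.1       ] [ 0.39748476 -0.13817309  0.1       ]
0.2 [ 0.58593968 -0.11430711  0.2       ] [ 0.41125378 -0.11028106  0.2       ]
```

View pics/teeth.png

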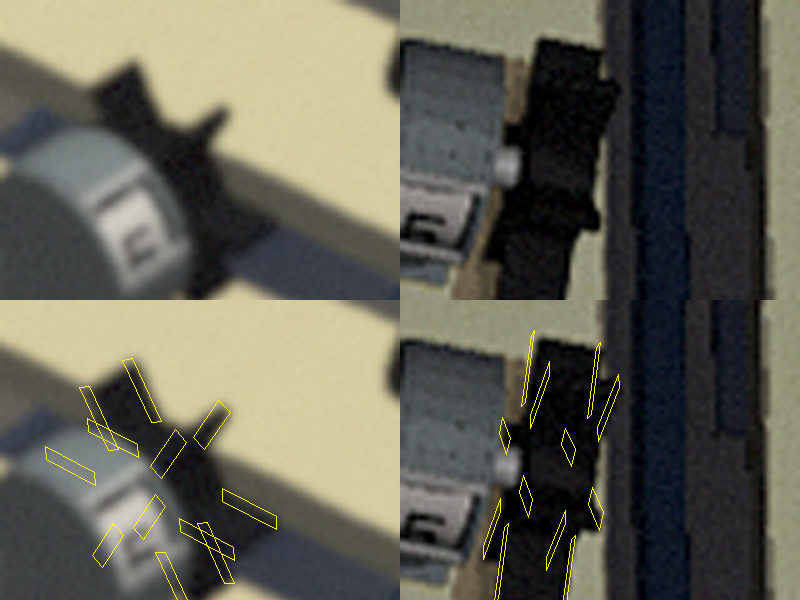

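```bash
python3 -m inch '[40,122,20,0,0,-0.12,0, 40,122,20,0,0,-0.24,0, 40,122,20,0,0,-0.36,0, 120,367,20,0,0,-0.48,0, 120,367,20,0,0,-0.54,0, 120,367,20,0,0,-0.54,0, 120,367,20,0,0,-0.54,0, 120,367,20,0,0,-0.54,0]'
```

```text
clock: 4.57
eef_pos: [0.281, -0.1558, 0.2734]
tool_rot: [0.996, -0.087, 0.001, 0.0]
ft_force: [1.3, -0.2, 0.8]
grip_width: -0.0002
grasp_force: 0.0
```

```bash
python3 -m inch '[360,90,-40,0,0,0,0, 360,90,-40,0,0,0,0, 360,90,-40,0,0,0,0, 360,90,-40,0,0,0,0, 360,90,-40,0,0,0,0, 360,90,-40,0,0,0,0, 360,90,-40,0,0,0,0, 360,90,-40,0,0,0,0]' && python3 -m inch '[0,0,0,0,0,0,0, 0,0,0,0,0,0,0]'
```

```text
clock: 5.23
eef_pos: [0.6013, -0.0893, 0.2369]
tool_rot: [0.997, -0.075, 0.0, -0.005]
ft_force: [0.2, -0.8, 0.9]
grip_width: -0.0003
grasp_force: 0.0
clock: 5.4
eef_pos: [0.6002, -0.0904, 0.2341]
tool_rot: [0.997, -0.076, -0.002, -0.004]
ft_force: [-0.7, 0.3, -0.0]
grip_width: 0.0001
grasp_force: 0.0
```

```bash
python3 -m inch '[56,28,-9,0,0,-0.02,0, 56,28,-9,0,0,-0.02,0, 56,28,-60,0,0,-0.02,0, 56,28,-90,0,0,-0.02,0, 56,28,-90,0,0,-0.02,0, 56,28,-90,0,0,-0.02,0]'
python3 - <<'E'
from h import *
t=bot.camera("top");s=bot.camera("side"); p=np.load("p.npy"); print(W2M(p,bot.get_obs()["eef_pos"]),bot.get_obs()["ft_force"])
a=cv2.resize(s[120:240,290:410],(480,480),interpolation=cv2.INTER_CUBIC);b=cv2.resize(t[180:280,320,None] if 0 else t[170:270,310:390],(320,400),interpolation=cv2.INTER_CUBIC)
b=cv2.copyMakeBorder(b,0,80,0,0,0); cv2.imwrite("pics/star1.png",np.hstack([a,b]))
E
```

```text
clock: 5.9
eef_pos: [0.6492, -0.0828, 0.1451]
tool_rot: [0.998, -0.068, -0.003, -0.013]
ft_force: [0.3, -0.8, 1.0]
grip_width: 0.0
grasp_force: 0.0
[[  62.90482304 -158.04199435  149.94362441]] [-0.10245907  0.2996292  -0.08611954]
```

View pics/star1.png

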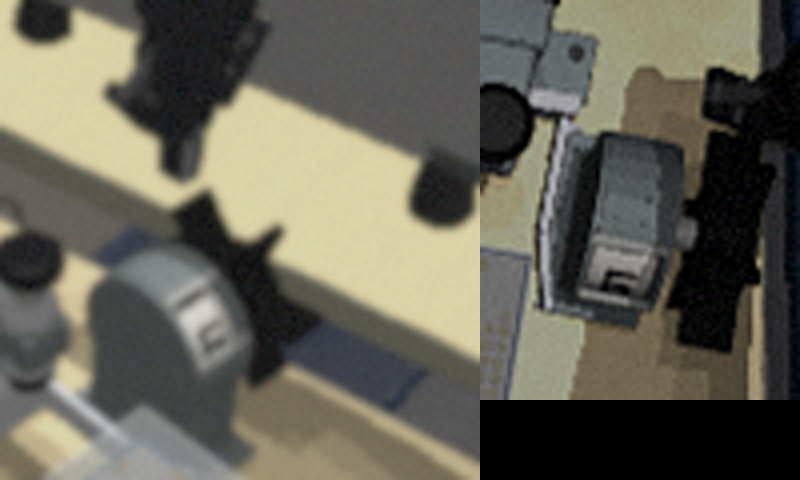

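```bash
python3 -m inch '[0,0,0,0,0,0,0]'
python3 - <<'E'
from h import *
p=np.load("p.npy");o=bot.get_obs();print(o["joint_pos"],W2M(p,o["eef_pos"]))
from scipy.spatial.transform import Rotation as R
print(R.from_quat(o["tool_rot"]).as_matrix().round(3))
E
```

```text
clock: 6.08
eef_pos: [0.6539, -0.0835, 0.1512]
tool_rot: [0.998, -0.068, 0.003, -0.012]
ft_force: [-0.1, -0.4, 0.2]
grip_width: -0.0001
grasp_force: 0.0
[-0.13759527  0.60828163  0.29903337  1.25636291  0.02481184  3.14059079] [[  64.07093072 -157.97996068  151.2099577 ]]
[[ 0.991 -0.136  0.009]
 [-0.136 -0.99   0.024]
 [ 0.005 -0.025 -1.   ]]
```

```bash
python3 -m inch '[0,0,30,0,0,0.12,0, 2,20,60,0,0,0.24,0, 2,20,60,0,0,0.36,0, 2,20,60,0,0,0.48,0, 2,20,60,0,0,0.6,0, 2,20,60,0,0,0.72,0, 2,20,60,0,0,0.84,0, 2,20,60,0,0,0.96,0]'; python3 -m inch '[0,0,0,0,0,0.12,0, 0,0,0,0,0,0.24,0, 0,0,0,0,0,0.36,0, 0,0,0,0,0,0.48,0, 0,0,0,0,0,0.6,0, 0,0,0,0,0,0.72,0, 0,0,0,0,0,0.84,0, 0,0,0,0,0,0.96,0]';python3 -m inch '[0,0,0,0,0,0.12,0, 0,0,0,0,0,0.24,0, 0,0,0,0,0,0.36,0, 0,0,0,0,0,0.48,0, 0,0,0,0,0,0.6,0, 0,0,0,0,0,0.72,0, 0,0,0,0,0,0.84,0, 0,0,0,0,0,0.96,0]'; python3 -m inch '[0,0,0,0,0,0.12,0, 0,0,0,0,0,0.2,0, 0,0,0,0,0,0.2,0]';  python3 - <<'E'
from h import *
p=np.load("p.npy");o=bot.get_obs();print(o["joint_pos"],W2M(p,o["eef_pos"]))
from scipy.spatial.transform import Rotation as R
print(R.from_quat(o["tool_rot"]).as_matrix().round(3))
E
```

```text
clock: 6.75
eef_pos: [0.6555, -0.0633, 0.211]
tool_rot: [0.915, 0.403, -0.003, -0.01]
ft_force: [0.7, 0.1, -0.3]
grip_width: -0.0
grasp_force: 0.0
clock: 7.42
eef_pos: [0.6555, -0.0633, 0.2109]
tool_rot: [0.626, 0.78, -0.008, -0.005]
ft_force: [-0.2, 0.1, 0.4]
grip_width: -0.0001
grasp_force: 0.0
clock: 8.08
eef_pos: [0.6555, -0.0633, 0.2109]
tool_rot: [0.195, 0.981, -0.012, 0.0]
ft_force: [0.0, 0.2, -0.7]
grip_width: -0.0003
grasp_force: 0.0
clock: 8.33
eef_pos: [0.6554, -0.0633, 0.2108]
tool_rot: [0.098, 0.995, -0.012, 0.002]
ft_force: [-0.5, 0.6, 1.0]
grip_width: -0.0002
grasp_force: 0.0
[-0.08565175  0.58032663  0.40700682  1.39471266 -0.02478077  0.11127777] [[  62.09199676 -137.80209453  210.80848876]]
[[-0.981  0.196  0.001]
 [ 0.196  0.98  -0.025]
 [-0.005 -0.024 -1.   ]]
```

```bash
python3 -m inch '[0,0,-35,0.025,0,0.02,0, 0,0,-67,0.025,0,0.02,0, 0,0,-67,0.025,0,0.02,0, 0,0,-67,0.025,0,0.02,0]' ; python3 -m inch '[-6,1,0,0,0,0,0, -12,2,0,0,0,0,0, -18,3,0,0,0,0,0, -24,4,0,0,0,0,0, -30,5,0,0,0,0,0, -36,6.5,0,0,0,0,0, -40,7,0,0,0,0,0, -40,7,0,0,0,0,0]'
cat > look.py <<'E'
from h import *
import sys
p=np.load("p.npy");o=bot.get_obs();print(W2M(p,o["eef_pos"]),o["ft_force"])
s=bot.camera("side");t=bot.camera("top")
a=cv2.resize(s[130:230,300:400],(500,500),interpolation=cv2.INTER_CUBIC);w=[cv2.resize(unwrap(p,c,i),(150,288)) for c,i in(("side",s),("top",t))]
w=cv2.copyMakeBorder(np.hstack(w),0,212,0,0,0); cv2.line(w,(0,144),(300,144),(0,0,255),1)
b=cv2.resize(t[205:245,330:385],(300,212),interpolation=cv2.INTER_CUBIC); w[288:]=b
cv2.imwrite(f"pics/{sys.argv[1]}.png",np.hstack([a,w]))
w0=M2W(p,FE["window"])[0]
for c in("side","top"):
    print(c,"window proj",proj(c,w0).round(1),[(np.round(r["uv"],1),round(r["confidence"],2)) for r in bot.spot_point(c,"number_four")])
E
python3 look.py star2
```

```text
clock: 8.67
eef_pos: [0.6534, -0.0631, 0.1402]
tool_rot: [0.09, 0.996, 0.0, -0.004]
ft_force: [0.7, 0.3, 0.5]
grip_width: -0.0
grasp_force: 0.0
clock: 9.33
eef_pos: [0.6145, -0.0559, 0.1424]
tool_rot: [0.089, 0.996, 0.0, -0.001]
ft_force: [3.4, -0.9, 1.9]
grip_width: -0.0002
grasp_force: 1.4
[[  20.51698845 -137.66905883  142.36036234]] [ 3.35108312 -0.85640507  1.938746  ]
side window proj [[340.8 200.4]] [(array([327.2, 187.6]), 0.92)]
top window proj [[345.7 236.9]] [(array([347.9, 218.5]), 0.81)]
```

View pics/star2.png

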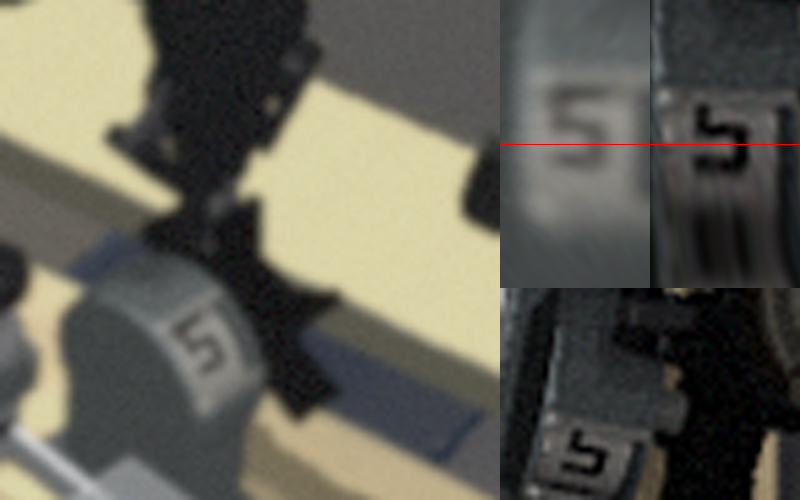

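The window now shows 5 almost centred, so the earlier digit was a 6. 4 is one tooth further: I'll push this tooth about 30° on, then take the next one from behind.

```bash
python3 -m inch '[-6,1,0,0,0,0,0, -12,2,0,0,0,0,0, -18,3,0,0,0,0,0, -24,4,0,0,0,0,0, -24,4,0,0,0,0,0, -22,4,0,0,0,0,0, -22,4,30,0,0,0,0, -22,4,45,0,0,0,0]' ; python3 -m inch '[32,-5.5,0,0,0,0,0, 65,-11.5,0,0,0,0,0, 65,-11.5,0,0,0,0,0, 65,-11.5,0,0,0,0,0]'; python3 look.py star3
```

```text
clock: 10.2
eef_pos: [0.591, -0.052, 0.1857]
tool_rot: [0.089, 0.996, 0.0, -0.004]
ft_force: [0.6, -0.3, 0.5]
grip_width: 0.0
grasp_force: 0.0
clock: 10.53
eef_pos: [0.657, -0.0638, 0.1825]
tool_rot: [0.089, 0.996, 0.0, -0.005]
ft_force: [-0.2, 0.4, -0.2]
grip_width: 0.0001
grasp_force: 0.0
[[  63.73026232 -137.99377636  182.52495782]] [-0.21377945  0.35572342 -0.16708144]
side window proj [[340.8 200.4]] [(array([332.1, 194.2]), 0.64)]
top window proj [[345.7 236.9]] [(array([347. , 229.8]), 0.68)]
```

View pics/star3.png

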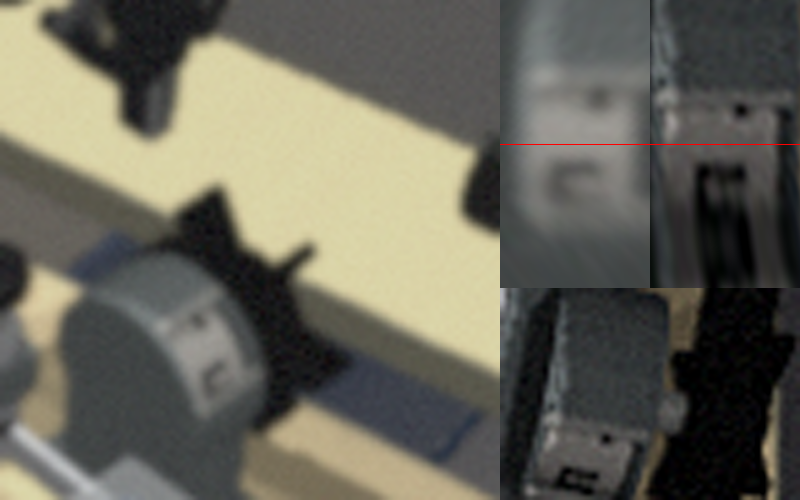

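```bash
python3 -m inch '[0,0,-30,0,0,0,0, 0,0,-41,0,0,0,0, 0,0,-41,0,0,0,0, -8,1.5,-41,0,0,0,0, -16,3,-41,0,0,0,0, -24,4,-41,0,0,0,0, -32,5.5,-41,0,0,0,0, -37,6.5,-41,0,0,0,0]' ; python3 -m inch '[-5,1,0,0,0,0,0, -8,1.5,0,0,0,0,0, -10,1.5,0,0,0,0,0, -10,1.5,0,0,0,0,0]'; python3 look.py star4
```

```text
clock: 11.4
eef_pos: [0.6221, -0.0573, 0.1475]
tool_rot: [0.089, 0.996, -0.0, 0.001]
ft_force: [3.7, -0.8, 3.2]
grip_width: 0.0001
grasp_force: 1.8
clock: 11.73
eef_pos: [0.6099, -0.0555, 0.1445]
tool_rot: [0.089, 0.996, 0.0, -0.003]
ft_force: [0.3, 0.7, 1.0]
grip_width: -0.0001
grasp_force: 0.8
[[  15.90051924 -138.00653443  144.49356404]] [0.33265995 0.6770274  0.99717791]
side window proj [[340.8 200.4]] [(array([340. , 198.3]), 0.58)]
top window proj [[345.7 236.9]] [(array([344.8, 234.3]), 0.59)]
```

View pics/star4.png

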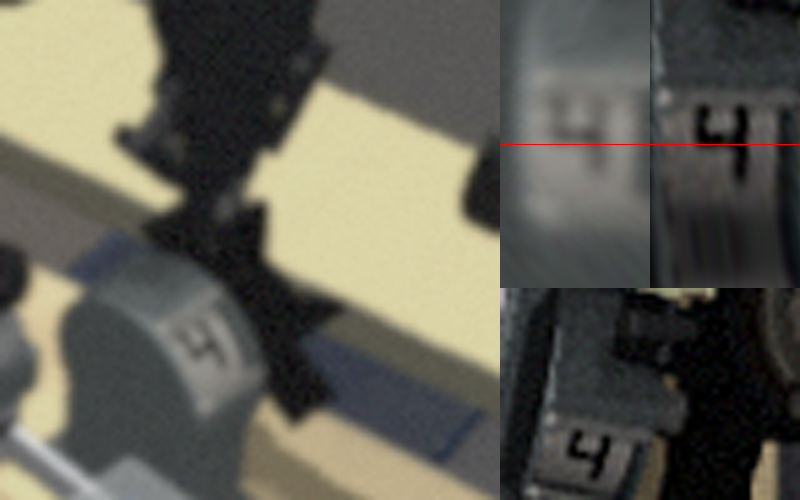

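```bash
python3 -m inch '[-2,0.3,0,0,0,0,0, -2,0.3,0,0,0,0,0, -2,0.3,0,0,0,0,0]'
python3 - <<'E'
from h import *
for c in("side","top"):
    for n in("window","number_four"):
        L=[]
        for _ in range(4):
            im=bot.camera(c); r=bot.spot_point(c,n)
            if r: L.append(r[0]["uv"])
        print(c,n,np.mean(L,0).round(1),np.std(L,0).round(1))
p=np.load("p.npy")
for c in("side","top"): print(proj(c,M2W(p,[FE["window"],(-28.5-2.1,-86.5,114-2.1),(-28.5+2.1,-86.5,114+2.1)])).round(1).tolist())
E
```

```text
clock: 12.18
eef_pos: [0.6082, -0.0553, 0.144]
tool_rot: [0.089, 0.996, 0.0, -0.003]
ft_force: [2.6, 0.2, -0.7]
grip_width: 0.0
grasp_force: 1.0
side window [341.2 202.2] [2.1 1.1]
side number_four [338.8 199.7] [0.7 0.3]
top window [345.  237.1] [0.9 1.6]
top number_four [344.8 238.1] [1.9 1.5]
[[340.8, 200.4], [341.4, 201.5], [340.2, 199.3]]
[[345.7, 236.9], [345.4, 237.9], [346.0, 235.9]]
```

```bash
python3 -m inch '[8,-1.5,0,0,0,0,0, 8,-1.5,40,0,0,0,0, 8,-1.5,55,0,0,0,0, 8,-1.5,55,0,0,0,0]'; python3 -m inch '[-100,45,0,0,0,0,0, -100,45,0,0,0,0,0, -100,45,0,0,0,0,60, -210,165,0,0,0,0,60, -210,165,0,0,0,0,60, -210,165,0,0,0,0,60, -210,165,0,0,0,0,60, -210,165,0,0,0,0,60]'
python3 - <<'E'
from h import *
p=np.load("p.npy");o=bot.get_obs();print(W2M(p,o["eef_pos"]),o["grip_width"])
for c in("side","top"):
    im=np.mean([bot.camera(c).astype(float) for _ in range(4)],0).astype(np.uint8)
    u=unwrap(p,c,im).mean(2)  # rows: phi -1.2..1.2 (576), cols 270 -> y -64..-109
    g=u[:,90:190]; lo=np.percentile(g,8,axis=1)
    print(c,[(round(-1.2+2.4*i/576,2),int(lo[i])) for i in range(150,460,12)])
    L=[bot.spot_point(c,"tip_box") for _ in range(2)]
    print([W2M(p,atz(c,r[0]["uv"],0)).round(0).tolist() for r in L if r])
    m=bot.silhouettes(c,"tip_box")[0]; np.save(f"m_{c}.npy",m["mask"]); print(m["confidence"],m["mask"].sum())
    if c=="top":
        h=cv2.minAreaRect(np.argwhere(m["mask"])[:,::-1].astype(np.float32)); bx=cv2.boxPoints(h)
        print(np.array([W2M(p,atz(c,q,.074))[0] for q in bx]).round(0))
E
```

```text
clock: 14.12
eef_pos: [0.6191, -0.0571, 0.2044]
tool_rot: [0.089, 0.996, 0.0, 0.002]
ft_force: [0.4, 0.2, 0.6]
grip_width: -0.0001
grasp_force: 0.0
clock: 14.78
eef_pos: [0.4012, 0.1113, 0.1987]
tool_rot: [0.086, 0.996, 0.0, -0.004]
ft_force: [-0.4, -0.9, -0.4]
grip_width: 0.0515
grasp_force: 0.0
[[-218.59304112  -10.04072071  198.71719011]] 0.051501859001847713
side [(-0.57, 168), (-0.52, 160), (-0.47, 141), (-0.43, 126), (-0.38, 118), (-0.32, 121), (-0.28, 135), (-0.22, 146), (-0.18, 149), (-0.12, 138), (-0.07, 119), (-0.03, 106), (0.03, 112), (0.07, 123), (0.12, 128), (0.18, 129), (0.22, 134), (0.28, 140), (0.32, 146), (0.38, 151), (0.43, 153), (0.47, 152), (0.52, 146), (0.57, 136), (0.63, 124), (0.68, 111)]
[]
0.93 1496
top [(-0.57, 92), (-0.52, 87), (-0.47, 92), (-0.43, 108), (-0.38, 118), (-0.32, 66), (-0.28, 6), (-0.22, 10), (-0.18, 10), (-0.12, 10), (-0.07, 3), (-0.03, 0), (0.03, 0), (0.07, 2), (0.12, 15), (0.18, 16), (0.22, 7), (0.28, 17), (0.32, 36), (0.38, 56), (0.43, 68), (0.47, 68), (0.52, 56), (0.57, 46), (0.63, 38), (0.68, 35)]
[[[-75.0, -2.0, 0.0]], [[-75.0, -2.0, 0.0]]]
0.81 1924
[[-148.   41.   74.]
 [ -26.   42.   74.]
 [ -26.  -41.   74.]
 [-147.  -41.   74.]]
```

```bash
python3 -m inch '[2,10,-40,0,0,0,60, 2,10,-80,0,0,0,60, 2,10,-120,0,0,0,60, 2,10,-147,0,0,0,60, 2,10,-147,0,0,0,60, 30,5,-147,0,0,0,60, 50,1.5,-147,0,0,0,60, 54,0.6,-147,0,0,0,60]'; python3 -m inch '[6,-1,0,0,0,0,60, 12,-2.1,0,0,0,0,60, 18,-3.2,0,0,0,0,60, 24,-4.3,0,0,0,0,60, 30,-5.3,0,0,0,0,60, 36,-6.4,0,0,0,0,60, 42,-7.4,0,0,0,0,60, 48,-8.5,0,0,0,0,60]'
python3 - <<'E'
from h import *
p=np.load("p.npy");o=bot.get_obs();print(W2M(p,o["eef_pos"]),o["ft_force"])
bot.camera("top"); m=bot.silhouettes("top","tip_box")[0]; print(m["confidence"],m["mask"].sum())
h=cv2.minAreaRect(np.argwhere(m["mask"])[:,::-1].astype(np.float32)); print(np.array([W2M(p,atz("top",q,.074))[0] for q in cv2.boxPoints(h)]).round(0))
E
```

```text
clock: 16.15
eef_pos: [0.4652, 0.1091, 0.0546]
tool_rot: [0.089, 0.996, 0.001, 0.001]
ft_force: [0.4, 0.1, 0.3]
grip_width: 0.0509
grasp_force: 0.7
clock: 16.82
eef_pos: [0.507, 0.1006, 0.0538]
tool_rot: [0.088, 0.996, 0.0, -0.003]
ft_force: [-4.5, 1.1, 4.8]
grip_width: 0.0512
grasp_force: 1.9
[[-112.57358493   -2.23147397   53.7526782 ]] [-4.53688243  1.10899745  4.80891304]
0.98 1159
[[-70.  39.  74.]
 [ 17.  40.  74.]
 [ 18. -42.  74.]
 [-69. -42.  74.]]
```

```bash
python3 -m inch '[6,-0.7,0,0,0,0,60, 12,-1.7,0,0,0,0,60, 18,-2.7,0,0,0,0,60, 24,-3.8,0,0,0,0,60, 30,-4.8,0,0,0,0,60, 34,-5.5,0,0,0,0,60, 37,-6,0,0,0,0,60, 39,-6.4,0,0,0,0,60]'
python3 - <<'E'
from h import *
p=np.load("p.npy");o=bot.get_obs();print(W2M(p,o["eef_pos"]),o["ft_force"])
E
python3 -m inch '[2,-0.3,0,0,0,0,60, 2,-0.3,0,0,0,0,60, 2,-0.3,0,0,0,0,60]'
```

```text
clock: 17.58
eef_pos: [0.5459, 0.0943, 0.0537]
tool_rot: [0.089, 0.996, 0.0, -0.003]
ft_force: [-5.7, 0.6, 8.5]
grip_width: 0.0515
grasp_force: 2.6
[[-73.15129003  -1.62649892  53.73577766]] [-5.74839103  0.61351295  8.54697364]
clock: 17.83
eef_pos: [0.5479, 0.094, 0.0537]
tool_rot: [0.089, 0.996, 0.0, -0.003]
ft_force: [-5.5, 1.2, 7.3]
grip_width: 0.0508
grasp_force: 3.0
```

```bash
python3 -m inch '[2,-0.3,0,0,0,0,60, 2,-0.3,0,0,0,0,60, 2,-0.3,0,0,0,0,60]'; python3 -m inch '[2,-0.3,0,0,0,0,60, 2,-0.3,0,0,0,0,60, 2,-0.3,0,0,0,0,60]';python3 - <<'E'
from h import *
p=np.load("p.npy");o=bot.get_obs();print(W2M(p,o["eef_pos"]),o["ft_force"])
for c in("top","side"):
    bot.camera(c); m=bot.silhouettes(c,"tip_box")[0]; print(m["confidence"],m["mask"].sum())
    print([W2M(p,atz(c,r["uv"],0)).round(0).tolist() for r in bot.spot_point(c,"tip_box")])
    if c=="top":
        h=cv2.minAreaRect(np.argwhere(m["mask"])[:,::-1].astype(np.float32)); print(np.array([W2M(p,atz("top",q,.074))[0] for q in cv2.boxPoints(h)]).round(0))
E
```

```text
clock: 18.08
eef_pos: [0.5479, 0.094, 0.0537]
tool_rot: [0.088, 0.996, 0.0, -0.005]
ft_force: [-9.8, 1.4, 12.2]
grip_width: 0.0512
grasp_force: 4.3
clock: 18.33
eef_pos: [0.5479, 0.094, 0.0537]
tool_rot: [0.088, 0.996, 0.001, -0.007]
ft_force: [-15.6, 2.5, 16.4]
grip_width: 0.0512
grasp_force: 7.4
[[-71.09030809  -1.61386423  53.74647056]] [-15.57060699   2.5003509   16.41880408]
0.76 411
[[[0.0, 1.0, 0.0]]]
[[ -3.  41.  74.]
 [ 60.  41.  74.]
 [ 60. -41.  74.]
 [ -3. -41.  74.]]
0.97 1093
[[[-2.0, 2.0, 0.0]]]
```

```bash
python3 -m inch '[-5,0.9,0,0,0,0,60, -6,1,0,0,0,0,60, -7,1.2,0,0,0,0,60, -15,2.6,0,0,0,0,60, -30,5.2,0,0,0,0,60, -60,10.4,0,0,0,0,60, -60,10.4,0,0,0,0,60]';python3 -m inch '[0,0,40,0,0,0,0, 0,0,80,0,0,0,0, 0,0,120,0,0,0,0, 0,0,160,0,0,0,0, 0,0,190,0,0,0,0, 0,0,190,0,0,0,0, 0,0,190,0,0,0,0]'
python3 - <<'E'
from h import *
p=np.load("p.npy");o=bot.get_obs();print(W2M(p,o["eef_pos"]),o["ft_force"],W2M(p,[.54,.09,0]))
out=[]
P=[]
for _ in range(3):
  for c in("top","side"):
    im=bot.camera(c); r=bot.spot_point(c,"tip_box"); print(c,[W2M(p,atz(c,q["uv"],0)).round(0).tolist() for q in r])
    r=bot.spot_point(c,"plunger_top")
    if r: P.append((c,r[0]["uv"])); print(" pt",W2M(p,atz(c,r[0]["uv"],.184)).round(1))
print("tri pt",W2M(p,tri(P)),tri(P))
t=bot.camera("top");s=bot.camera("side")
b=cv2.resize(t[180:290,270:380],(400,400),interpolation=cv2.INTER_CUBIC);a=cv2.resize(s[150:290,260:400],(400,400),interpolation=cv2.INTER_CUBIC)
cv2.imwrite("pics/home.png",np.hstack([a,b]))
E
```

```text
clock: 19.22
eef_pos: [0.486, 0.103, 0.0507]
tool_rot: [0.088, 0.996, -0.001, -0.007]
ft_force: [-2.1, -0.1, -0.6]
grip_width: 0.0512
grasp_force: 0.0
clock: 19.8
eef_pos: [0.4946, 0.1036, 0.2445]
tool_rot: [0.089, 0.996, 0.001, 0.0]
ft_force: [-0.2, 0.1, -0.3]
grip_width: -0.0003
grasp_force: 0.0
[[-125.33972823   -1.40089371  244.5489451 ]] [-0.16292399  0.13319303 -0.30920409] [[-78.22068417  -6.91103994   0.        ]]
top [[[8.0, 5.0, 0.0]]]
 pt [[ 25.3  -0.2 184. ]]
side [[[-5.0, 1.0, 0.0]], [[43.0, -173.0, 0.0]]]
 pt [[ 33.   -2.7 184. ]]
top [[[9.0, -4.0, 0.0]], [[38.0, -3.0, 0.0]]]
 pt [[  -9.4 -114.3  184. ]]
side [[[1.0, 4.0, -0.0]]]
 pt [[ 25.2  -2.5 184. ]]
top [[[4.0, -1.0, 0.0]], [[-74.0, 264.0, 0.0]]]
 pt [[ 27.2   3.4 184. ]]
side [[[8.0, -5.0, 0.0]]]
 pt [[ 33.3  -8.  184. ]]
tri pt [[ 23.22984355 -21.27252712 185.2016614 ]] [0.63741259 0.05823131 0.18520166]
```

View pics/home.png

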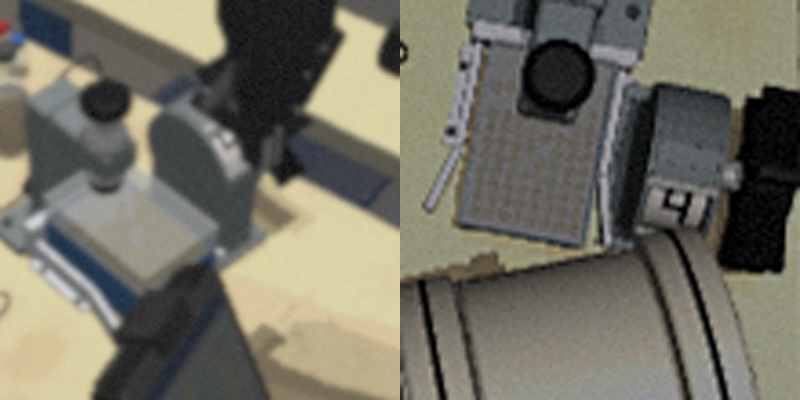

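The picture shows the box seated against the stop, the 4 centred in the window (top crop about (678,205)), and the plunger cap at (559,73). Now the plunger.

```bash
python3 -m inch '[38,-6,0,0,0,0,0, 76,-12,0,0,0,0,0, 114,-18,0,0,0,0,0, 151,-25,0,0,0,0,0, 151,-25,0,0,0,0,0, 151,-25,-20,0,0,0,0, 151,-25,-35,0,0,0,0, 151,-25,-35,0,0,0,0]'; python3 -m inch '[0,0,-3,0,0,0,0, 0,0,-6,0,0,0,0, 0,0,-8,0,0,0,0, 0,0,-8,0,0,0,0]'
```

```text
clock: 21.47
eef_pos: [0.6433, 0.078, 0.2034]
tool_rot: [0.089, 0.996, -0.001, -0.005]
ft_force: [0.4, 0.8, 1.5]
grip_width: 0.0001
grasp_force: 0.9
clock: 21.8
eef_pos: [0.6445, 0.0784, 0.2005]
tool_rot: [0.089, 0.996, 0.0, -0.002]
ft_force: [-1.7, -0.5, 2.0]
grip_width: -0.0002
grasp_force: 1.3
```

```bash
for i in 1 2 3; do python3 -m inch '[0,0,-2,0,0,0,0, 0,0,-2,0,0,0,0, 0,0,-2,0,0,0,0]' | grep -E "eef_pos|ft_force"; done
```

```text
eef_pos: [0.6447, 0.0785, 0.1982]
ft_force: [-0.8, 0.7, 3.2]
eef_pos: [0.6447, 0.0785, 0.196]
ft_force: [-1.8, -0.8, 4.3]
eef_pos: [0.6447, 0.0784, 0.196]
ft_force: [-3.8, -1.4, 12.0]
```

The foot bears on the lid: 12 N against the 4 N spring, and travel has stopped. Releasing and retreating.

```bash
python3 -m inch '[0,0,0,0,0,0,0, 0,0,4,0,0,0,0, 0,0,10,0,0,0,0, 0,0,18,0,0,0,0, 0,0,40,0,0,0,0, 0,0,70,0,0,0,0, 0,0,70,0,0,0,0]' && python3 -m inch '[-38,0,0,0,0,0,0, -76,0,0,0,0,0,0, -114,0,0,0,0,0,0, -150,0,0,0,0,0,0, -200,0,20,0,0,0,0, -250,0,20,0,0,0,0, -250,0,20,0,0,0,0, -250,0,20,0,0,0,0]'
python3 - <<'E'
from h import *
p=np.load("p.npy")
for c in("top","side"):
  for _ in range(3):
    bot.camera(c); print(c,[(n,W2M(p,atz(c,r[0]["uv"],z)).round(0).tolist()) for n,z in(("tip_box",0),("plunger_top",.184),("number_four",.114),("window",.114)) for r in [bot.spot_point(c,n)] if r])
print(bot.get_obs()["ft_force"])
E
```

```text
clock: 23.13
eef_pos: [0.6467, 0.0787, 0.2696]
tool_rot: [0.089, 0.996, 0.001, 0.002]
ft_force: [-0.0, -0.6, 0.8]
grip_width: 0.0002
grasp_force: 0.0
clock: 23.8
eef_pos: [0.3908, 0.0783, 0.2845]
tool_rot: [0.088, 0.996, 0.0, -0.002]
ft_force: [0.6, -0.9, -0.4]
grip_width: -0.0001
grasp_force: 0.0
top [('tip_box', [[12.0, 3.0, 0.0]]), ('plunger_top', [[28.0, -2.0, 184.0]]), ('number_four', [[-29.0, -91.0, 114.0]]), ('window', [[-35.0, -84.0, 114.0]])]
top [('tip_box', [[-3.0, -5.0, 0.0]]), ('plunger_top', [[31.0, -0.0, 184.0]]), ('number_four', [[-30.0, -84.0, 114.0]]), ('window', [[-32.0, -84.0, 114.0]])]
top [('tip_box', [[7.0, -5.0, 0.0]]), ('plunger_top', [[24.0, 1.0, 184.0]]), ('number_four', [[-24.0, -84.0, 114.0]]), ('window', [[-33.0, -82.0, 114.0]])]
side [('tip_box', [[1.0, -3.0, 0.0]]), ('plunger_top', [[31.0, -10.0, 184.0]]), ('number_four', [[-27.0, -81.0, 114.0]]), ('window', [[-35.0, -82.0, 114.0]])]
side [('tip_box', [[-4.0, 1.0, 0.0]]), ('plunger_top', [[28.0, -0.0, 184.0]]), ('number_four', [[-23.0, -87.0, 114.0]]), ('window', [[-27.0, -88.0, 114.0]])]
side [('tip_box', [[4.0, 3.0, 0.0]]), ('plunger_top', [[25.0, 1.0, 184.0]]), ('number_four', [[-27.0, -83.0, 114.0]]), ('window', [[-33.0, -91.0, 114.0]])]
[ 0.00518542 -0.4823731  -0.27095812]
```

```bash
python3 -c "
from workcell import bot
print(bot.job_done())"
```

```text
the job is handed in; nothing more can be done
None
```

I set the drum to 4, pushed the tip box home against the stop, pressed the plunger onto the lid until the force reached 12 N, let it spring back, and handed the job in at about 24 s. The hand-in gave no verdict, and the closest figure is the 4's centring: window-strip measurements put it within 2–3 mm, noisier point detections about 5 mm high, limit 6 mm.

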